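# Free a filter hatch held by a spring-loaded captive screw

## Task

The hatch of the water-filter unit is locked by the spring-loaded captive screw on its top. Gently pull the knurled knob straight up against its spring until its thread meets the stop, wind it anticlockwise as far as it goes so that it stays up by itself, let go of it, and then slide the hatch fully open, away from the screw. Never force the screw hard against its stops, and leave the mug, the bowl and the cactus alone.

Things in the scene. Friction and masses are not known exactly. Their poses are not given: they have to be found in the camera images.
- unit: white countertop water-filter unit, a fixed box 170 (x) x 360 (y) x 120 (z) mm on a black foot; origin at the centre of its underside on the counter, z up. On its flat top (the deck, z = 120): the captive screw at x = 0, y = +120, and a steel hatch between two low rails (8 mm high, at x = +-66).
- knob_top (a point): centre of the top face of the screw's round knurled steel knob, 30 mm diameter; while the screw is down the knob reaches from 8 to 30 mm above the deck, with clear deck round it. The screw's axis is vertical.
- lift (a joint): how far the captive screw is pulled up, m: 0 = sprung down. The spring pulls down with 4 N at 0 and 0.15 N more per mm. Pulled without turning, it meets a firm stop somewhere between 7.5 and 21.5 mm (differs per unit, unseen). From that stop to 2 mm below it the thread can be entered by turning anticlockwise; lower down the turn is blocked.
- turn (a joint): angle of the captive screw, rad, positive anticlockwise seen from above. It starts between -0.3 and 0.1 and drops back down if let go there. Held up, it enters the thread at about 0.25 to 0.5; from about 0.5 on the thread (2 mm of axial play) carries it, rising 2 mm per rad, and it stays put when let go. A firm end stop is at about 2.1. More turn than one grasp allows, so let go and grip again.
- knob: the screw with its knob and thread; origin on its axis, 30 mm below the knob's top face, z up. Pressing it with over 20 N on the thread or stops inside the unit, or on the locked hatch, damages it; the thread sits 12 mm from the axis, so winding against the end stop with 0.12 N m presses with about 10 N.
- hatch (a joint): how far the hatch is slid open, m: 0 = shut, 0.085 = fully open (stop). It slides in the unit's -y direction, away from the screw, against about 1.5 N, and is locked until the screw is up.
- hatch_grip (a point): middle of the top edge of the hatch's grip, an upright steel rib 50 mm long (unit x), 14 mm thick (unit y) and 24 mm high, standing on the 6 mm thick hatch plate (120 x 100 mm, lying on the deck); this point is 30 mm above the deck and, when shut, 90 mm from the screw's axis.
- mug: copper mug standing on the counter beside the unit, 84 mm across, 90 mm high; origin at the centre of its underside
- bowl: white bowl standing on the counter beside the unit, 150 mm across, 60 mm high; origin at the centre of its underside
- cactus: small cactus in a black pot on the counter beside the unit, 70 mm across, 108 mm high; origin at the centre of its underside

How it is judged:
By the outcome, as a careful person would: the job done as asked, in the order asked, and still so for the second after the job is handed in, with the robot touching nothing.
It also fails if it takes over 72 s, if anything falls off the work surface, if the arm or the gripper's body presses on something with over 40 N, if the wrist force passes 120 N, or if a joint passes its speed limit or range.

## Robot

A 6-joint arm with a two-finger parallel gripper is mounted at the origin on the work surface. World frame = base frame: x ahead of the robot, y to its left, z up, the work surface at z = 0. Lengths are in m, angles in rad, forces in N, time in s.
With the tool pointing down it reaches from about 0.275 to 0.825 m from the base axis. Payload 4.9 kg.
Tool frame: the origin (TCP) lies midway between the tips of the shut fingers; the grasp point (between the pads) lies 19 mm behind it (bot.grip_depth is the distance from the TCP to the grasp point, in m); z points along the fingers, y is the line along which they close (so a half turn about z gives the same grasp; the last joint's range is limited). The gripper opens to 85 mm and grips with 20 to 120 N. Pads are 22 mm wide; open, the fingers measure 114 mm over their backs; the gripper's body (76 mm by 85 mm) begins 54 mm behind the grasp point. The pads swing forward as they close: fully open they stand 13 mm farther back than shut.
Start: joints at [1.136, 0.326, -0.193, 1.052, 0, 1.437], TCP at [0.163, 0.525, 0.231] pointing down, gripper open.
Joint ranges: [-2.65, 2.65], [-0.97, 1.79], [-1.3, 1.35], [-1.93, 2.1], [-1.47, 1.37], [-3.14, 3.14]. Speed limits (rad/s): [2.57, 2.57, 3.14, 3.14, 3.14, 3.14].

## Interface

Orientations are given as a unit quaternion [w, x, y, z].
In Python, from cell import bot gives the robot as it stands. Calls block until the motion is done:
- bot.move_pose(position, orientation): joint-space move of the TCP to a pose.
- bot.move_linear(position, speed=0.15, rotation=None, until_force=None): straight line of the TCP; rotation=None keeps the orientation; speed is the mean speed in m/s. With until_force (N) it stops when the force on the tool has changed by that much, and returns True; else False.
- bot.goto_joints(angles): joint-space move.
- bot.set_gripper(opening, grasp_force=None): opening from 0.0 (shut) to 1.0 (fully open); grasp_force is the grip in N (None keeps the last); returns when the fingers have stopped.
- bot.wait(seconds).
- bot.solve_ik(position, orientation): joint angles nearest the present ones, or None.
- bot.camera(name): name is "side" or "top"; returns the picture (480x640x3 uint8, red, green, blue); there is no depth.
- bot.calibration(name): a dict with "mtx" (3x3 intrinsics, pixels), "extrinsics" (4x4, takes a point from world to camera coordinates). Camera axes: x right, y down, z forward; pixel columns grow to the right and rows downward; lengths in m; the calibration is good to about 2 mm. A picture is of the moment at which its call begins. calibration takes no time and is no camera call.
A pose or a line that the arm cannot do raises bot.PlanningError and nothing moves.
- bot.close_job(): hands the job in; it is judged then, once.
Trained networks look in the newest picture that a camera, given by its name, has taken for a name from the list of things; names that differ only in an ending like _2 or _b are one class to them, and where a whole thing is asked for, a point or a joint stands for the part that bears it (a point fixed in the world has none). Each returns a list of dicts, best first, with "confidence" (0 to 1); they miss things now and then, are a little off and sometimes report something else, mostly with a low value. They report only what shows in the picture. A call takes as long as a camera call.
- bot.search_frame(camera, thing): "bbox" ([left, top, width, height] in pixels, round what is visible of it).
Readings, each from a call of its own:
- bot.read_clock(): time.
- bot.read_joint_positions(): joint angles.
- bot.read_joint_vel(): joint speeds.
- bot.read_joint_efforts(): joint torques, N m.
- bot.read_position(): TCP position.
- bot.read_tool_rot(): TCP orientation.
- bot.read_ft_force(): force on the tool from outside, world axes, zero at the start.
- bot.read_moment(): the same for the moment, N m.
- bot.read_gripper_width(): opening from 0.0 (shut) to 1.0 (fully open).
- bot.read_finger_force(): force on a finger pad.
Only numpy, scipy, OpenCV 4.12 (cv2) and the standard library are available. Lean on these libraries where they do the work, as an engineer would, in place of code of your own. Each camera call takes 0.05 s, during which the arm holds its last target. There are 200 camera calls.

## Working session

There is one attempt and no reset: what is moved stays moved. The work goes in short steps, each a Python script; the robot and the scene stay as the last script left them, time stands still between calls to the robot, and variables do not carry over. Pictures are saved under pics/ and viewed, at most 10 in all, crops included, and the job is handed in when it is done.

```bash
ls; mkdir -p pics; python3 - <<'E'
from cell import bot
import cv2
for c in("top","side"):
    im=bot.camera(c); cv2.imwrite(f"pics/{c}0.png",im[:,:,::-1])
    k=bot.calibration(c); print(c,k["mtx"].tolist(),k["extrinsics"].round(4).tolist())
    for t in("unit","knob","knob_top","hatch_grip","hatch","mug","bowl","cactus"):
        print(t,[(r["bbox"],round(r["confidence"],2)) for r in bot.search_frame(c,t)][:2])
print(bot.read_clock(),bot.read_tool_rot(),bot.read_gripper_width())
E
```

```text
pics
top [[527.8139669853539, 0.0, 328.52477100482974], [0.0, 527.8139669853539, 239.0601622060237], [0.0, 0.0, 1.0]] [[0.0281, -0.9995, -0.0141, -0.0082], [-0.986, -0.0254, -0.165, 0.5516], [0.1646, 0.0185, -0.9862, 1.2258], [0.0, 0.0, 0.0, 1.0]]
unit [([242.3, 165.6, 168.3, 118.6], 0.8)]
knob [([266.7, 231.6, 16.4, 15.4], 0.45)]
knob_top [([263.4, 236.5, 18.5, 10.0], 0.6)]
hatch_grip [([283.9, 199.3, 55.3, 57.8], 0.74)]
hatch [([284.2, 197.0, 58.2, 58.0], 0.61)]
mug [([453.5, 253.0, 47.4, 55.6], 0.65)]
bowl [([136.1, 199.0, 61.5, 57.0], 0.91)]
cactus [([467.0, 195.6, 28.6, 31.5], 0.92)]
side [[466.1188118487217, 0.0, 319.40346022351446], [0.0, 466.1188118487217, 238.54537695086566], [0.0, 0.0, 1.0]] [[0.9441, -0.3297, -0.0009, -0.5013], [-0.2072, -0.5914, -0.7793, 0.1937], [0.2564, 0.7359, -0.6267, 0.9671], [0.0, 0.0, 0.0, 1.0]]
unit [([263.8, 183.7, 159.0, 137.8], 0.62), ([259.7, 156.7, 57.7, 37.8], 0.36)]
knob [([423.2, 349.0, 41.2, 54.3], 0.53)]
knob_top [([296.3, 190.3, 14.7, 14.9], 0.49)]
hatch_grip [([296.1, 201.9, 65.4, 41.2], 0.72)]
hatch [([295.0, 199.1, 64.2, 37.0], 0.91)]
mug [([323.1, 357.3, 62.7, 70.4], 0.57)]
bowl [([261.3, 156.2, 53.5, 36.5], 0.62)]
cactus []
0.9 [-7.81127034e-06  1.49831695e-01  9.88711516e-01  2.28852873e-05] 1.0006774577030868
```

View pics/top0.png

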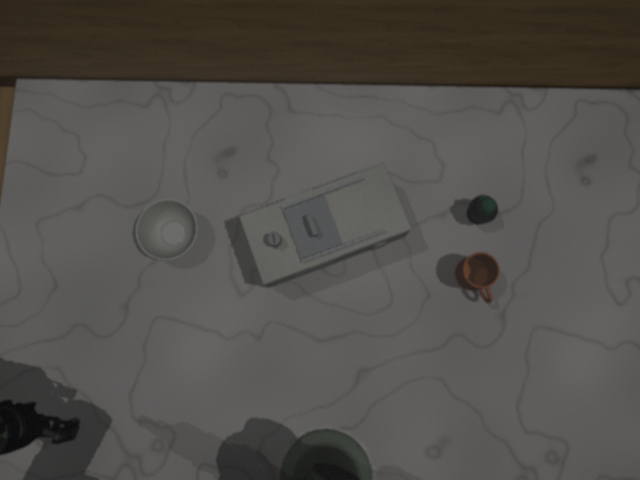

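View pics/side0.png

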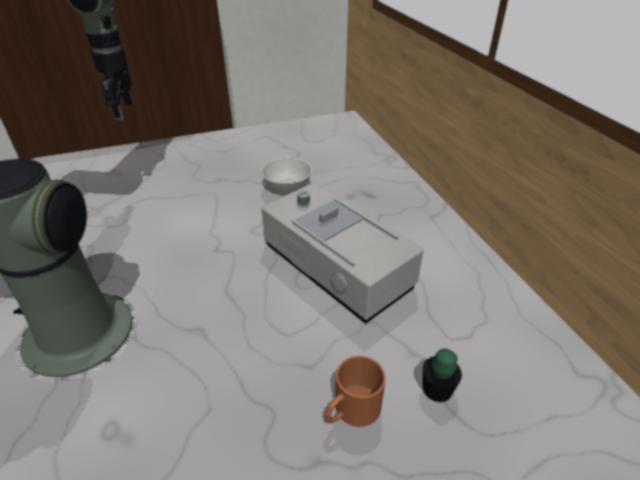

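The top view shows the unit with the knob at about (273,239), the grip at (311,226) and the deck corners at about (240,216), (383,164), (409,230) and (265,284). The side view has the knob at (303,199). The mug, bowl and cactus are well clear. I'll zoom in to get precise pixels.

```bash
python3 - <<'E'
import cv2
a=cv2.imread("pics/top0.png")[155:295,230:420]; a=cv2.convertScaleAbs(cv2.resize(a,None,fx=4,fy=4,interpolation=cv2.INTER_CUBIC),alpha=1.6)
b=cv2.imread("pics/side0.png")[180:320,255:430]; b=cv2.resize(b,None,fx=4,fy=4,interpolation=cv2.INTER_CUBIC)
cv2.imwrite("pics/topz.png",a);cv2.imwrite("pics/sidez.png",b)
E
```

```text
(no output)
```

View pics/topz.png

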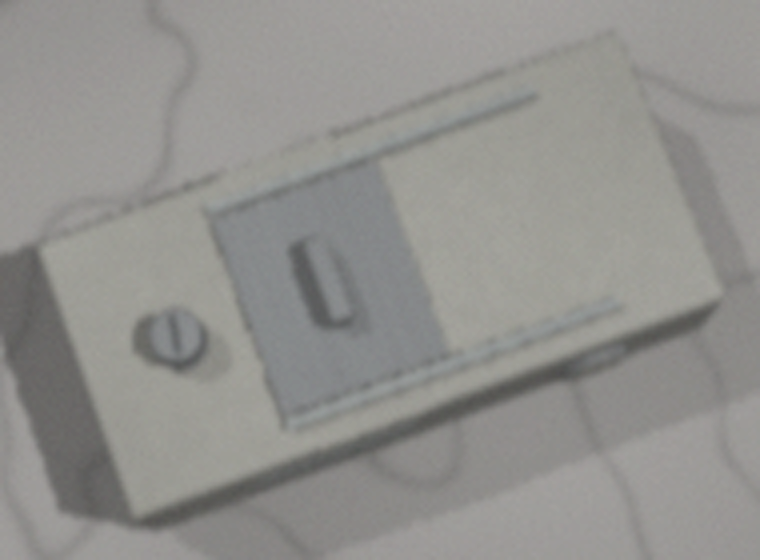

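View pics/sidez.png

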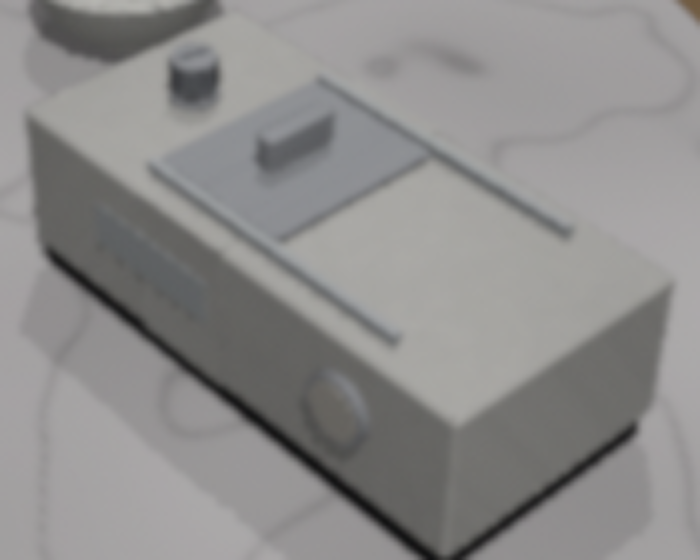

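The zooms give the deck corners, knob top, at (180,336) in the top crop and (195,55) in the side crop, and the grip top at (334,278) and (296,130). I'll fit x, y and yaw to these.

```bash
cat > h.py <<'E'
import numpy as np, json, os
from cell import bot
from scipy.spatial.transform import Rotation as R
def proj(c,P):
    k=bot.calibration(c); q=(k["extrinsics"]@np.c_[P,np.ones(len(P))].T)[:3]
    q=k["mtx"]@q; return (q[:2]/q[2]).T
def quat(yaw):  # tool down, closing axis (tool y) at angle yaw
    y=np.array([np.cos(yaw),np.sin(yaw),0]); z=np.array([0,0,-1.]); 
    return R.from_matrix(np.c_[np.cross(y,z),y,z]).as_quat(scalar_first=True)
E
python3 - <<'E'
from h import *
from scipy.optimize import least_squares
L=np.array([[.085,.18,.12],[.085,-.18,.12],[-.085,-.18,.12],[-.085,.18,.12],[0,.12,.15],[0,.03,.15]])
T=np.array([[42,245],[615,35],[720,297],[140,518],[180,336],[334,278]])/4-.375+[230,155]
S=np.array([[240,15],[672,285],[455,425],[28,115],[195,55],[296,130]])/4-.375+[255,180]
def W(p): return R.from_euler('z',p[2]).apply(L)+[p[0],p[1],0]
f=lambda p:np.r_[(proj("top",W(p))-T).ravel(),(proj("side",W(p))-S).ravel()]
s=least_squares(f,[.5,.1,.3],loss="soft_l1"); print(s.x,f(s.x).reshape(-1,2).round(1).tolist()); print(W(s.x)[4:])
# free triangulation of knob and grip
for i in(4,5):
    g=lambda P:np.r_[(proj("top",P[None])-T[i]).ravel(),(proj("side",P[None])-S[i]).ravel()]
    r=least_squares(g,W(s.x)[i]); print(r.x,r.fun.round(1))
y0=s.x[2]; k=W(s.x)[4]
for d in np.arange(-180,181,20):
    q=bot.solve_ik(k+[0,0,.03],quat(y0+np.radians(d))); print(d, None if q is None else np.round(q,2))
E
```

```text
[0.57783379 0.01175954 0.38262997] [[-0.6, -0.7], [2.9, -1.4], [3.9, 0.6], [-0.8, 0.7], [0.4, -0.4], [0.1, 0.2], [-0.8, -1.8], [2.0, -1.4], [0.1, 1.1], [-1.9, -1.8], [-0.4, 0.1], [-0.1, -2.1]]
[[0.53303041 0.12308185 0.15      ]
 [0.56663294 0.03959012 0.15      ]]
[0.53318452 0.12383569 0.14944995] [ 0.1 -0.4 -0.4  0.1]
[0.56775552 0.04022842 0.14367428] [-0.1  0.2  0.2 -0. ]
-180 [ 0.09  0.36 -0.28  0.93  0.   -1.86]
-160 [ 0.09  0.36 -0.28  0.93  0.   -2.21]
-140 [ 0.09  0.36 -0.28  0.93  0.   -2.56]
-120 [ 0.09  0.36 -0.28  0.93  0.   -2.91]
-100 [ 0.09  0.36 -0.28  0.93  0.    3.03]
-80 [ 0.09  0.36 -0.28  0.93  0.    2.68]
-60 [ 0.09  0.36 -0.28  0.93  0.    2.33]
-40 [ 0.09  0.36 -0.28  0.93  0.    1.98]
-20 [ 0.09  0.36 -0.28  0.93  0.    1.63]
0 [ 0.09  0.36 -0.28  0.93  0.    1.28]
20 [ 0.09  0.36 -0.28  0.93  0.    0.93]
40 [ 0.09  0.36 -0.28  0.93  0.    0.58]
60 [ 0.09  0.36 -0.28  0.93  0.    0.23]
80 [ 0.09  0.36 -0.28  0.93  0.   -0.12]
100 [ 0.09  0.36 -0.28  0.93  0.   -0.47]
120 [ 0.09  0.36 -0.28  0.93  0.   -0.81]
140 [ 0.09  0.36 -0.28  0.93  0.   -1.16]
160 [ 0.09  0.36 -0.28  0.93  0.   -1.51]
180 [ 0.09  0.36 -0.28  0.93  0.   -1.86]
```

```bash
cat >> h.py <<'E'
K=np.array([.5332,.1236]); YU=.388
def st(m=""):
    print(m,"t",round(bot.read_clock(),1),"F",bot.read_ft_force().round(2),"M",bot.read_moment().round(3),"p",bot.read_position().round(4),"w",round(bot.read_gripper_width(),3),"ff",np.round(bot.read_finger_force(),1),"j6",round(bot.read_joint_positions()[5],3))
E
python3 - <<'E'
from h import *
a=YU+np.radians(-60)
bot.move_pose([*K,.22],quat(a)); st("above")
for b in(a+np.pi/2,a):
    bot.move_linear([*bot.read_position()[:2],.155],rotation=quat(b))
    bot.move_linear([*bot.read_position()[:2],.125],speed=.06,until_force=6); st("down")
    bot.set_gripper(.0,20); st("grip")
    if b!=a: 
        bot.set_gripper(.7); st("open")
E
```

```text
above t 2.9 F [ 0.93 -0.23  0.31] M [-0.008 -0.006 -0.01 ] p [0.5329 0.1245 0.2201] w 1.001 ff 0.0 j6 2.323
down t 5.2 F [-0.14  0.48 -0.37] M [0.001 0.014 0.03 ] p [0.5329 0.1246 0.1248] w 0.999 ff 0.0 j6 0.754
grip t 5.8 F [1.72 5.27 1.09] M [ 0.947 -0.475  0.024] p [0.5347 0.1264 0.126 ] w 0.345 ff 23.1 j6 0.754
open t 6.2 F [-0.27  0.04 -0.26] M [-0.003  0.007 -0.028] p [0.5328 0.1245 0.1249] w 0.703 ff 0.0 j6 0.754
down t 8.6 F [0.18 0.66 0.16] M [-0.006 -0.016  0.01 ] p [0.5326 0.1245 0.1248] w 0.699 ff 0.0 j6 2.325
grip t 8.9 F [-2.91  0.97  4.59] M [ 0.325  0.517 -0.021] p [0.5326 0.1249 0.1256] w 0.344 ff 19.9 j6 2.325
```

```bash
sed -i 's/^K=.*/K=np.array([.5340,.1268]); YU=.388; A=YU-np.radians(60)/' h.py
python3 - <<'E'
from h import *
bot.set_gripper(.6)
bot.move_linear([*K,.127],speed=.03); st("open")
bot.set_gripper(.0,25); st("grip")
z0=bot.read_position()[2]
bot.move_linear([*K,.127],speed=.03,rotation=quat(A)); st("recmd")
r=bot.move_linear([*K,.132],speed=.01,until_force=9); bot.wait(.15); st("lift5 %s"%r)
E
```

```text
open t 9.5 F [-0.03 -0.13 -0.12] M [-0.079 -0.006 -0.002] p [0.5343 0.1269 0.1272] w 0.602 ff 0.0 j6 2.329
grip t 9.8 F [-1.02 -0.27  0.39] M [0.059 0.038 0.034] p [0.534  0.1268 0.1271] w 0.338 ff 24.6 j6 2.329
recmd t 10.1 F [-1.56  0.65  1.46] M [ 0.001  0.119 -0.064] p [0.534  0.1268 0.1271] w 0.344 ff 24.6 j6 2.329
lift5 False t 10.9 F [ 1.62  0.49 -5.87] M [ 0.053 -0.41   0.003] p [0.534  0.1268 0.1319] w 0.339 ff 25.1 j6 2.329
```

```bash
python3 - <<'E'
from h import *
fz=lambda: np.mean([bot.read_ft_force()[2] for _ in range(4)])
z=.132
while z<.150:
    z+=.001; bot.move_linear([*K,z],speed=.01,until_force=4); bot.wait(.05)
    f=fz(); lift=bot.read_position()[2]-.1271; print(round(z,4),round(lift*1e3,2),round(f,2))
    if -f>4+150*lift+3: break
st("stop")
E
```

```text
0.133 5.91 -4.68
0.134 6.89 -5.6
0.135 7.89 -6.11
0.136 8.89 -6.09
0.137 9.64 -10.1
stop t 12.4 F [  2.57   0.47 -10.1 ] M [ 0.004 -0.686 -0.009] p [0.534  0.1268 0.1367] w 0.337 ff 25.8 j6 2.329
```

```bash
cat > turn.py <<'E'
from h import *
def wind(th0,th1,z,step=.1,mlim=.07,zfrom=.45):
    """turn from th0 to th1 (relative to A); follow thread; return th,z"""
    th=th0
    while th<th1-1e-6:
        th+=step
        if th>zfrom: z+=.002*step
        bot.move_linear([*K,z],speed=.02,rotation=quat(A+th)); 
        F=np.mean([bot.read_ft_force() for _ in range(3)],0); m=np.mean([bot.read_moment()[2] for _ in range(3)])
        print(round(th,2),round(z*1e3,2),"Fz",F[2].round(2),"Fxy",F[:2].round(1),"Mz",m.round(3))
        if F[2]<-9: z-=.0004
        elif F[2]>-2.5: z+=.0003
        if abs(m)>mlim: break
    return th,z
E
python3 - <<'E'
from turn import *
bot.move_linear([*K,.1357],speed=.01); st("backoff")
print(wind(0,1.0,.1357)); st()
E
```

```text
backoff t 12.7 F [ 1.65  0.32 -7.22] M [-0.03  -0.344 -0.081] p [0.5339 0.1268 0.1358] w 0.342 ff 26.1 j6 2.329
0.1 135.7 Fz -6.56 Fxy [ 1.4 -0.7] Mz 0.015
0.2 135.7 Fz -6.75 Fxy [ 2.  -0.6] Mz 0.019
0.3 135.7 Fz -5.62 Fxy [2.4 0.5] Mz -0.023
0.4 135.7 Fz -7.79 Fxy [ 2.2 -0.4] Mz 0.014
0.5 135.9 Fz -5.87 Fxy [2.2 0.1] Mz -0.01
0.6 136.1 Fz -6.98 Fxy [ 1.6 -0.9] Mz 0.006
0.7 136.3 Fz -6.17 Fxy [ 2.2 -0.2] Mz 0.008
0.8 136.5 Fz -6.29 Fxy [ 2.  -0.7] Mz -0.019
0.9 136.7 Fz -7.23 Fxy [ 2.9 -0.4] Mz 0.004
1.0 136.9 Fz -7.08 Fxy [ 3.1 -1.1] Mz 0.041
(0.9999999999999999, 0.13690000000000002)
 t 15.2 F [ 3.11 -1.14 -7.08] M [-0.152 -0.695  0.041] p [0.5342 0.1268 0.137 ] w 0.341 ff 26.2 j6 1.334
```

```bash
python3 - <<'E'
from turn import *
th,z=wind(1.0,1.7,.1369)
if th>1.65: th,z=wind(th,2.6,z,step=.05,mlim=.06)
print(th,z); st()
E
```

```text
1.1 137.1 Fz -6.56 Fxy [ 3.8 -1. ] Mz 0.005
1.2 137.3 Fz -6.29 Fxy [ 3.9 -0.1] Mz 0.018
1.3 137.5 Fz -6.78 Fxy [ 4.6 -0.5] Mz 0.078
1.3000000000000003 0.1375
 t 15.9 F [ 4.57 -0.48 -6.78] M [-0.096 -0.866  0.078] p [0.5343 0.1268 0.1376] w 0.339 ff 26.2 j6 1.033
```

```bash
python3 - <<'E'
from turn import *
st("before")
bot.set_gripper(.6); st("open")
bot.set_gripper(0,25); st("regrip"); bot.wait(.1); st()
im=bot.camera("side")
th,z=wind(1.3,1.35,.1368,step=.05,mlim=.06); st()
E
```

```text
before t 15.9 F [ 4.57 -0.48 -6.78] M [-0.096 -0.866  0.078] p [0.5343 0.1268 0.1376] w 0.339 ff 26.2 j6 1.033
open t 16.3 F [-0.86 -0.49  0.85] M [-0.005  0.04   0.018] p [0.5337 0.127  0.1378] w 0.598 ff 0.0 j6 1.03
regrip t 16.6 F [0.95 0.3  1.98] M [ 0.166  0.064 -0.007] p [0.5341 0.127  0.1378] w 0.342 ff 25.3 j6 1.029
 t 16.7 F [-0.82  0.71  3.75] M [0.234 0.135 0.022] p [0.5341 0.127  0.1378] w 0.345 ff 25.3 j6 1.029
1.35 136.9 Fz 6.47 Fxy [-1.5  0.4] Mz -0.034
 t 17.0 F [-1.53  0.37  6.47] M [ 0.26   0.254 -0.034] p [0.5341 0.127  0.1376] w 0.338 ff 25.8 j6 0.979
```

```bash
python3 - <<'E'
from turn import *
bot.move_linear([*K,.1384],speed=.01); st("raise")
th,z=wind(1.35,2.6,.1384,step=.05,mlim=.07)
print(th,z); st()
E
```

```text
raise t 17.3 F [ 1.81  2.3  -3.2 ] M [ 0.414 -0.361 -0.049] p [0.5341 0.127  0.1381] w 0.339 ff 25.3 j6 0.979
1.4 138.5 Fz -3.0 Fxy [2.  2.3] Mz 0.006
1.45 138.6 Fz -5.57 Fxy [2.6 2.3] Mz 0.017
1.5 138.7 Fz -5.77 Fxy [3.3 2.6] Mz 0.018
1.55 138.8 Fz -6.03 Fxy [3.1 3.7] Mz -0.024
1.6 138.9 Fz -5.98 Fxy [3.8 3.1] Mz 0.062
1.65 139.0 Fz -5.54 Fxy [2.8 4. ] Mz 0.008
1.7 139.1 Fz -6.19 Fxy [3.3 3.8] Mz 0.067
1.75 139.2 Fz -5.9 Fxy [4.1 3.1] Mz 0.052
1.8 139.3 Fz -5.93 Fxy [3.2 3.5] Mz 0.017
1.85 139.4 Fz -6.37 Fxy [3.3 3.9] Mz 0.009
1.9 139.5 Fz -6.95 Fxy [3.3 3.9] Mz 0.005
1.95 139.6 Fz -6.36 Fxy [3.  3.6] Mz 0.018
2.0 139.7 Fz -6.12 Fxy [4.1 4.2] Mz 0.035
2.05 139.8 Fz -5.31 Fxy [3.5 2.5] Mz 0.031
2.1 139.9 Fz -6.04 Fxy [2.9 3.5] Mz 0.049
2.15 140.0 Fz -6.25 Fxy [3.5 3.7] Mz -0.001
2.2 140.1 Fz -6.75 Fxy [3.2 3.4] Mz 0.001
2.25 140.2 Fz -6.89 Fxy [2.9 3. ] Mz -0.031
2.3 140.3 Fz -6.13 Fxy [3.7 4.3] Mz -0.092
2.2999999999999994 0.14029999999999979
 t 22.0 F [ 3.71  4.35 -6.13] M [ 0.853 -0.714 -0.092] p [0.534  0.1269 0.1402] w 0.342 ff 25.2 j6 0.032
```

```bash
python3 - <<'E'
from turn import *
mz=lambda:np.mean([bot.read_moment()[2] for _ in range(1)])
l=[]
for _ in range(6): bot.wait(.03); l.append(mz())
print(np.round(l,3),np.mean(l))
if np.mean(l)>-.1:
    bot.move_linear([*K,.1403],speed=.02,rotation=quat(A+2.33)); l=[]
    for _ in range(6): bot.wait(.03); l.append(mz())
    print(np.round(l,3),np.mean(l))
E
```

```text
[-0.001  0.118  0.044 -0.025 -0.015  0.015] 0.022641013567445176
[-0.039 -0.066 -0.034 -0.005 -0.012 -0.019] -0.029254187379990863
```

```bash
python3 - <<'E'
from turn import *
th=2.33;z=.1403
while th<2.75:
    th+=.04; z+=.00008
    bot.move_linear([*K,z],speed=.02,rotation=quat(A+th)); l=[];f=[]
    for _ in range(5): bot.wait(.02); l.append(bot.read_moment()[2]); f.append(bot.read_ft_force()[2])
    m=np.mean(l); print(round(th,2),m.round(3),np.mean(f).round(2))
    if m<-.055: break
st()
E
```

```text
2.37 -0.063 -7.37
 t 23.0 F [ 3.16  4.53 -8.05] M [ 0.989 -0.71  -0.091] p [0.5339 0.1269 0.1403] w 0.336 ff 25.2 j6 -0.039
```

```bash
python3 - <<'E'
from turn import *
def avg():
    l=[]
    for _ in range(6): bot.wait(.02); l.append(np.r_[bot.read_moment()[2],bot.read_ft_force()[2]])
    return np.mean(l,0).round(3)
print(avg())
bot.move_linear([*K,.1403],speed=.02,rotation=quat(A+2.40)); m=avg(); print(m)
if m[0]>-.09: bot.move_linear([*K,.1403],speed=.02,rotation=quat(A+2.43)); print(avg())
st()
E
```

```text
[-0.075 -7.355]
[-0.145 -6.935]
 t 23.5 F [ 3.11  3.79 -6.82] M [ 1.059 -0.616 -0.111] p [0.5339 0.1269 0.1403] w 0.342 ff 25.3 j6 -0.07
```

```bash
python3 - <<'E'
from turn import *
import cv2
bot.set_gripper(.7); bot.wait(.1); st("released")
bot.move_linear([*K,.21],speed=.15)
for c in("top","side"):
    im=bot.camera(c); k=proj(c,np.array([[*K,.16]]))[0].astype(int); 
    im=im[max(k[1]-60,0):k[1]+60,max(k[0]-50,0):k[0]+110]; cv2.imwrite(f"pics/{c}1.png",cv2.resize(im[:,:,::-1],None,fx=3,fy=3))
bot.set_gripper(0,20)
D=np.array([np.sin(YU),-np.cos(YU)])
P=lambda d,z:[*(K+D*d),z]
bot.move_linear(P(.058,.21),rotation=quat(YU))
bot.move_linear(P(.058,.136),speed=.1,until_force=6); st("down")
E
python3 -c "
import cv2,numpy as np
a=cv2.imread('pics/top1.png');b=cv2.imread('pics/side1.png');h=min(a.shape[0],b.shape[0])
cv2.imwrite('pics/m1.png',cv2.resize(np.hstack([a[:h],b[:h]]),(800,300)))"
```

```text
released t 24.0 F [ 0.62 -0.44  0.09] M [-0.015 -0.002 -0.012] p [0.534  0.1266 0.1405] w 0.702 ff 0.0 j6 -0.071
down t 27.7 F [0.48 0.1  0.08] M [-0.016 -0.034  0.029] p [0.5564 0.0731 0.1365] w 0.001 ff 0.0 j6 1.182
```

View pics/m1.png

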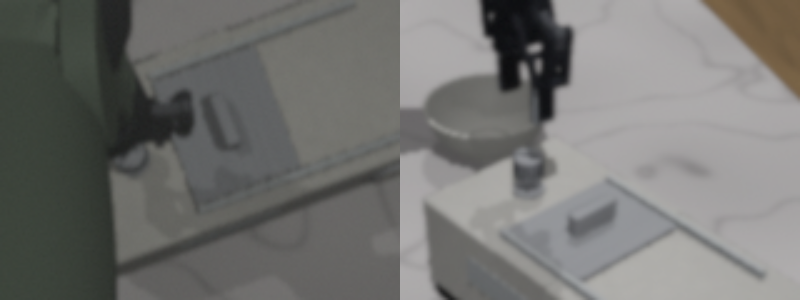

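The side crop shows the knob at about (528,170) standing raised by itself, with its shaft visible, and the hatch still shut. Next I'll push the grip rib.

```bash
python3 - <<'E'
from turn import *
D=np.array([np.sin(YU),-np.cos(YU)])
P=lambda d,z=.136:[*(K+D*d),z]
d=lambda:round(float((bot.read_position()[:2]-K)@D),4)
r=bot.move_linear(P(.08),speed=.03,until_force=5); st(f"{r} {d()}")
if not r:
    r=bot.move_linear(P(.165),speed=.04,until_force=5); bot.wait(.2); st(f"{r} {d()}")
E
```

```text
False 0.0802 t 28.6 F [-0.41 -0.39 -0.53] M [ 0.024 -0.031 -0.004] p [0.5643 0.0525 0.1359] w -0.001 ff 0.0 j6 1.146
True 0.156 t 30.5 F [-0.44  0.14 -0.87] M [-0.03   0.022 -0.001] p [ 0.5919 -0.0181  0.1347] w -0.0 ff 0.0 j6 1.027
```

```bash
python3 - <<'E'
from turn import *
import cv2
im=bot.camera("side"); 
cv2.imwrite("pics/s2.png",cv2.resize(im[170:330,230:440,::-1],None,fx=3.5,fy=3.5,interpolation=cv2.INTER_CUBIC))
E
```

```text
(no output)
```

View pics/s2.png

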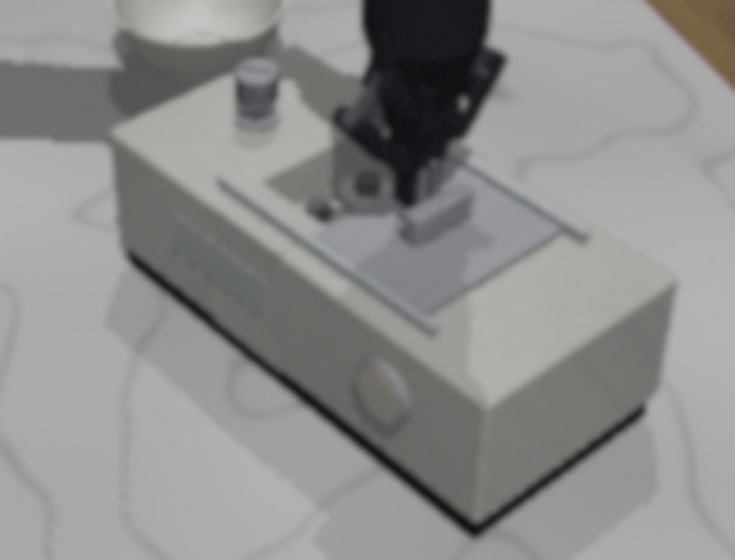

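The hatch is largely slid: its rib is at (437,215) and its front edge is near the rail ends. I'll push further, gently, to check whether it is firmly on the stop.

```bash
python3 - <<'E'
from turn import *
D=np.array([np.sin(YU),-np.cos(YU)])
P=lambda d,z=.136:[*(K+D*d),z]
d=lambda:round(float((bot.read_position()[:2]-K)@D),4)
for x in np.arange(.157,.176,.0015):
    bot.move_linear(P(x),speed=.02,until_force=7); bot.wait(.1)
    F=np.mean([(bot.wait(.02),bot.read_ft_force()[:2]@D)[1] for _ in range(4)]); print(round(x,4),d(),F.round(2))
    if F<-6: break
E
```

```text
0.157 0.1568 -0.94
0.1585 0.1569 -5.92
0.16 0.1569 -8.93
```

The tool is on a firm stop at 157 mm, which is 72 + 85 as expected. I'll back off, retreat and verify.

```bash
python3 - <<'E'
from turn import *
import cv2
D=np.array([np.sin(YU),-np.cos(YU)])
P=lambda d,z=.136:[*(K+D*d),z]
bot.move_linear(P(.14),speed=.05); bot.move_linear(P(.14,.25),speed=.15)
bot.goto_joints([1.136,.326,-.193,1.052,0,1.437]); st()
a=bot.camera("top")[155:295,230:420]; b=bot.camera("side")[175:315,250:440]
cv2.imwrite("pics/end.png",cv2.resize(np.hstack([a,b])[:,:,::-1],(800,295),interpolation=cv2.INTER_CUBIC))
E
```

```text
t 35.6 F [ 0.1   0.34 -0.26] M [0.012 0.001 0.025] p [0.1636 0.525  0.2313] w 0.002 ff 0.0 j6 1.437
```

View pics/end.png

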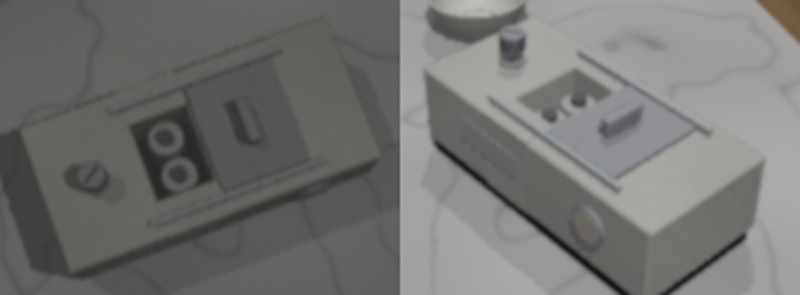

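The hatch is fully open and the knob is up. I'll check the knob's slot angle to confirm how far it turned.

```bash
python3 - <<'E'
from cell import bot
import cv2,numpy as np
o=cv2.imread("pics/top0.png"); n=bot.camera("top")[:,:,::-1]
c=lambda i:cv2.convertScaleAbs(cv2.resize(i[222:257,255:290],(390,390),interpolation=cv2.INTER_CUBIC),alpha=1.8)
cv2.imwrite("pics/slot.png",np.hstack([c(o),c(n)]))
E
```

```text
(no output)
```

View pics/slot.png

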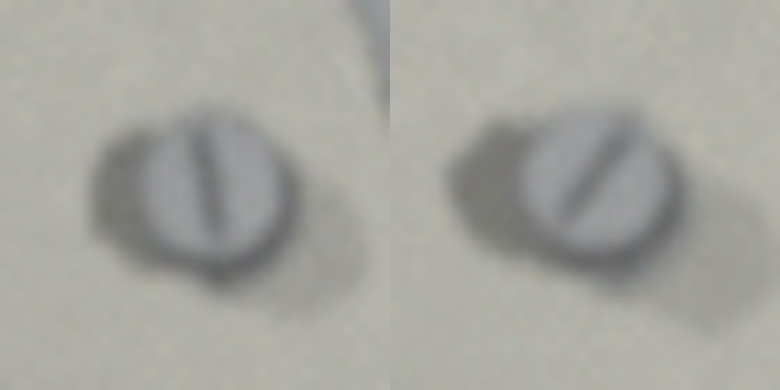

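The slot turned from about 100° to about 229°, roughly 2.25 rad, which matches the end stop at 2.1.

```bash
python3 -c "
from cell import bot
print(bot.close_job())"
```

```text
the job is handed in; nothing more can be done
None
```

The screw is wound up to its end stop and stays up by itself, the hatch is slid fully open to its stop, and the job was handed in at about 36 s with the arm back at its start, clear of everything.

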